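# Put the warming tray on standby

## Task

Put the café's warming tray on standby: swing its heat lever until it lies right over the set hand and points straight at the hand's little tab, and take the spatula off the warm plate and slide it, blade first and right way up, into the slot of its flat holder until the blade is fully home against the back. Let go of everything, and leave the salt shaker standing where it is.

Things in the scene. Friction and masses are not known exactly. Their poses are not given: they have to be found in the camera images.
- warmer: buffet warming tray, aluminium housing 280 (x) x 530 (y) x 60 mm high, fixed to the table; origin: centre of its underside. Flat top 60 mm above the table: black warm plate 264 x 345 mm centred at y = +84 mm; grey control panel 264 x 157 mm centred at y = -180 mm, with the lever's pivot at x = +30, y = -180 mm
- heat_lever (a joint): angle of the heat lever about its vertical pivot, in rad, from -0.95 to 0.95; at 0 the lever points along the warmer's -x (towards its robot-side edge), and it grows counter-clockwise seen from above (knob moving to the warmer's -y). Stays where it is left; friction about 2 N at the knob
- lever_pivot (a point): point on the lever's vertical pivot axis, 17 mm above the panel; turns with the lever
- lever_knob (a point): on the axis of the round black knob (18 mm diameter) standing on the lever, 78 mm from the pivot, 48 mm above the panel (108 mm above the table); the knob reaches from 20 to 64 mm above the panel. The lever is a dark flat bar 12 mm wide, its free end 94 mm from the pivot. x axis: along the lever from free end to pivot; z up
- set_tab (a point): top centre of the small raised tab (14 x 8 x 12 mm high) at the end of the set hand, 103 mm from the lever's pivot. The set hand is a thin bright steel strip (6 mm wide, 4 mm high) on the panel under the lever, fixed at a different angle each time about the same pivot. x axis: along the hand from tab to pivot
- spatula: spatula lying on the warm plate, 200 g: steel blade 120 (x) x 80 (y) x 3 mm; origin: centre of the blade's underside; x points from handle to front edge, z up. A neck rises from the blade's rear to a straight white handle 20 mm wide, 16 mm high, from x = -68 to -182 mm, its centre line 40 mm above the blade's underside. It balances at about x = -30 mm
- spatula_grip (a point): point to grip: in the middle of the handle's section, 17 mm behind its front end; 85 mm behind the blade's centre and 40 mm above its underside
- spatula_edge (a point): middle of the blade's front edge, 60 mm ahead of the blade's centre, half way up its thickness
- holder: flat aluminium holder, fixed, 190 (x) x 130 (y) x 24 mm high; origin: centre of underside, x points into the slot. Floor 6 mm above the table: open apron x = -95 to 5 mm with flared side guides from x = -35 (117 mm apart there); slot from its mouth x = 5 to the back wall x = 85 mm, 94 mm wide, 6 to 20 mm above the table; lip over the mouth reaches to x = -13, 29 mm up
- shaker: white salt shaker, 38 mm wide, 72 mm high, between the warming tray and the holder; origin at the centre of its underside; leave it alone
There are look-alikes about, which are no part of the job. There is more than one size of the holder; the job needs the larger.

How it is judged:
By the outcome, as a careful person would: the job done as asked, in the order asked, and still so for the second after the job is handed in, with the robot touching nothing.
It also fails if it takes over 58 s, if anything falls off the work surface, if the arm or the gripper's body presses on something with over 40 N, if the wrist force passes 120 N, or if a joint passes its speed limit or range.

## Robot

A 6-joint arm with a two-finger parallel gripper is mounted at the origin on the work surface. World frame = base frame: x ahead of the robot, y to its left, z up, the work surface at z = 0. Lengths are in m, angles in rad, forces in N, time in s.
With the tool pointing down it reaches from about 0.375 to 0.975 m from the base axis. Payload 3.8 kg.
Tool frame: the origin (TCP) lies midway between the tips of the shut fingers; the grasp point (between the pads) lies 19 mm behind it; z points along the fingers, y is the line along which they close (so a half turn about z gives the same grasp; the last joint's range is limited). The gripper opens to 85 mm and grips with 20 to 120 N. Pads are 22 mm wide; open, the fingers measure 114 mm over their backs; the gripper's body (76 mm by 85 mm) begins 54 mm behind the grasp point. The pads swing forward as they close: fully open they stand 13 mm farther back than shut.
Start: joints at [1.173, 0.264, 1.604, -0, 1.274, -0.037], TCP at [0.238, 0.632, 0.231] pointing down, gripper open.
Joint ranges: [-2.63, 2.63], [-0.94, 2.18], [0.31, 2.57], [-1.31, 4.45], [0, 2.66], [-2.55, 2.55]. Speed limits (rad/s): [2.57, 2.57, 3.14, 3.14, 3.14, 3.14].

## Interface

Orientations are given as a rotation vector (axis times angle).
In Python, from workcell import bot gives the robot as it stands.
- The arm moves only by the tool jog_arm, never from a script. Its argument "motion" is a list of rows, each a list of 5 numbers: the opening, from -1 (shut) to 1 (fully open), then the shift along the tool's x, y, z in mm, then the turn about the tool's z in degrees. In form: [[claw, x, y, z, twist], ...]. A call has 1 to 10 rows; each row shifts and turns the commanded pose from where the row before left it, along the tool's axes as they then stand; what a row does not reach is not made up. A row lasts 1/12 s, in which the tool goes at most 41.7 mm and 7.16 degrees, less where a joint would pass 70% of its speed; a pose out of reach is approached as far as the arm can. A call with a gripper value outside its range is refused whole. The fingers move at their own pace and stop on an object; "force" is the grip in N (left out, the last holds). Time passes only in rows, so rows that do not move let the fingers close. It gives the time, the measured TCP pose, the force, the opening and the grip force at its end, in the units of the state.
- bot.read_state(): the state, without advancing time (a new reading comes with each control period).
- bot.read_camera(name): name is "scene" or "top" or "wrist"; returns (picture, depth): 384x512x3 uint8, red, green, blue; 384x512 float32, m along the optical axis (not along the pixel's ray), 0 where there is no reading.
- bot.get_calibration(name): a dict with "vfov" (degrees; the focal length in pixels is half the picture's height over the tangent of half this angle, whatever the lens; pixels are square), "cx", "cy" (the principal point, pixels), "rvec" (rotation vector, rad) and "tvec" (3), from world to camera coordinates, as OpenCV has them; the wrist camera has in their place "tool_from_camera" (4x4, takes a point from camera to tool coordinates, whose origin is the TCP and whose axes are the flange's). Camera axes: x right, y down, z forward; pixel columns grow to the right and rows downward; lengths in m; the calibration is good to about 2 mm. A picture is of the moment at which its call begins: read the wrist's pose just before it. get_calibration takes no time and is no camera call.
- bot.finish_job(): hands the job in; it is judged then, once.
The state is a dict: "time": time; "q": joint angles; "joint_vel": joint speeds; "joint_torque": joint torques, N m; "tool_pos": TCP position; "tcp_rot": TCP orientation; "wrist_force": force on the tool from outside, world axes, zero at the start; "torque": the same for the moment, N m; "width": opening from 0.0 (shut) to 1.0 (fully open); "grip_force": force on a finger pad.
Only numpy, scipy, OpenCV 4.12 (cv2) and the standard library are available. Lean on these libraries where they do the work, as an engineer would, in place of code of your own. Each camera call takes 0.05 s, during which the arm holds its last target. There are 200 camera calls.

## Working session

There is one attempt and no reset: what is moved stays moved. The work goes in short steps, Python scripts to look and compute and a tool call to move; the robot and the scene stay as the last step left them, time stands still between calls to the robot, and variables do not carry over. Pictures are saved under pics/ and viewed, at most 11 in all, crops included, and the job is handed in when it is done.

Besides the shell and the picture viewer there is one more tool, called in YAML: its name, and indented under it one key for each argument. jog_arm: Moves the arm, as the interface text tells. Its arguments: {"type":"object","properties":{"motion":{"type":"array"},"force":{"type":"number"}},"required":["motion"]}

```bash
mkdir -p pics; cat > h.py <<'E'
import numpy as np, cv2
from workcell import bot
def cam(n):
    c=bot.get_calibration(n); f=192/np.tan(np.radians(c["vfov"])/2)
    K=np.array([[f,0,c["cx"]],[0,f,c["cy"]],[0,0,1]])
    if "rvec" in c:
        R=cv2.Rodrigues(np.array(c["rvec"],float))[0]; t=np.array(c["tvec"],float).ravel()
        return K,R.T,-R.T@t
    s=bot.read_state(); T=np.array(c["tool_from_camera"]); Rt=cv2.Rodrigues(np.array(s["tcp_rot"],float))[0]
    return K,Rt@T[:3,:3],Rt@T[:3,3]+np.array(s["tool_pos"])
def ray(C,u,v,z):
    K,R,o=C; d=R@np.linalg.inv(K)@np.array([u,v,1.]); return o+d*(z-o[2])/d[2]
def proj(C,p):
    K,R,o=C; q=K@(R.T@(np.array(p)-o)); return q[:2]/q[2]
def grab(n,fn=None):
    C=cam(n); im,d=bot.read_camera(n)
    if fn: cv2.imwrite("pics/"+fn+".png",im[:,:,::-1]); np.savez("pics/"+fn+".npz",im=im,d=d,K=C[0],R=C[1],o=C[2])
    return C,im,d
def load(fn):
    a=np.load("pics/"+fn+".npz"); return (a["K"],a["R"],a["o"]),a["im"],a["d"]
E
python3 - <<'E'
from h import *
a=grab("top","top0"); b=grab("scene","sc0")
cv2.imwrite("pics/both.png",cv2.resize(np.hstack([a[1],b[1]])[:,:,::-1],(800,300)))
cv2.imwrite("pics/topbig.png",cv2.resize(a[1][:,:,::-1],(800,600),interpolation=cv2.INTER_CUBIC))
print(a[0],b[0]); print(bot.read_state())
E
```

```text
(array([[474.2166343 ,   0.        , 266.15049529],
       [  0.        , 474.2166343 , 198.33992564],
       [  0.        ,   0.        ,   1.        ]]), array([[-0.0065904 , -0.99030717,  0.13873816],
       [-0.99994167,  0.00533911, -0.00938934],
       [ 0.00855759, -0.13879194, -0.99028459]]), array([0.33261519, 0.0771757 , 1.64831036])) (array([[358.33058647,   0.        , 259.27620065],
       [  0.        , 358.33058647, 188.31185816],
       [  0.        ,   0.        ,   1.        ]]), array([[-0.64616431,  0.45978905, -0.60915163],
       [ 0.76305926,  0.37397483, -0.52714646],
       [-0.01456879, -0.80544202, -0.59249548]]), array([1.11436067, 0.57455637, 0.65362057]))
{'time': 0.1, 'q': array([ 1.17309748e+00,  2.64693110e-01,  1.60527736e+00,  6.80476761e-06,
        1.27370867e+00, -3.69155558e-02]), 'joint_vel': array([ 1.11503175e-03, -4.90225582e-03, -2.58854114e-03,  1.79768467e-05,
        7.06187488e-04,  1.94988885e-03]), 'joint_torque': array([ 3.75986610e-04, -5.16713548e+01, -3.68589664e+01, -1.32765472e-04,
        6.43863226e-03, -8.33550359e-06]), 'tool_pos': array([0.23802471, 0.63091049, 0.23005467]), 'tcp_rot': array([-0.56356941, -3.09016464,  0.0031977 ]), 'wrist_force': array([-0.26787709, -0.24312364,  0.54344021]), 'torque': array([-0.07318657, -0.01287361,  0.02102584]), 'grip_force': 0.0, 'width': 1.0046774449518294}
```

View pics/topbig.png

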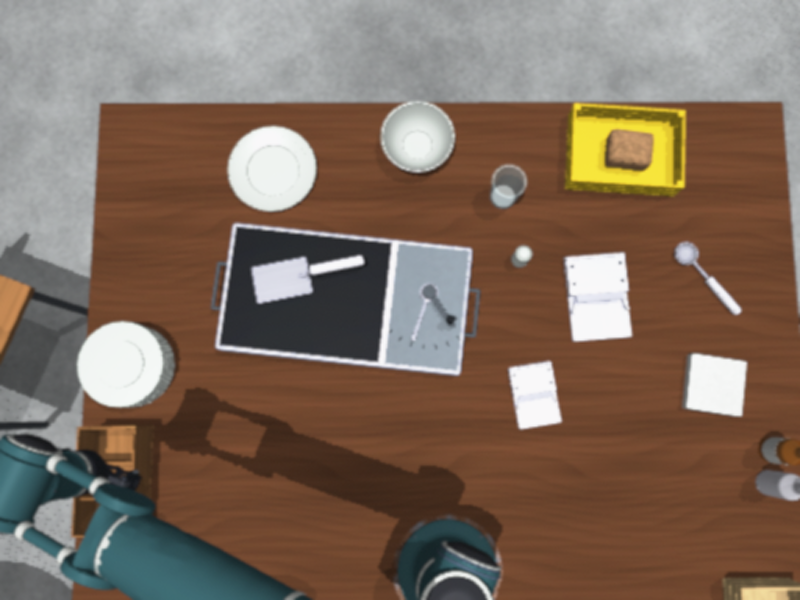

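View pics/sc0.png

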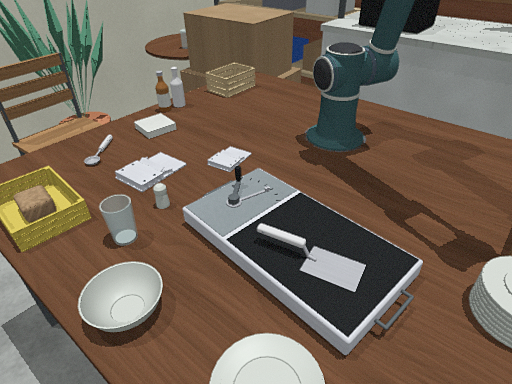

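Top view (800x600 scale): spatula blade at (282,280), handle end at (362,262). Lever pivot is at (429,292), knob at (451,320), hand tab at (413,341). There are two holders, one at (598,297), larger, and one at (535,395), smaller; the larger fits the task. The shaker is at (522,255), with the spoon at (708,275) a look-alike. I'll confirm this in an enlarged crop and find which end of the holder is the mouth.

```bash
python3 - <<'E'
from h import *
C,im,d=load("top0"); S,im2,d2=load("sc0")
z=lambda i,x,y,w,h:cv2.resize(i[y:y+h,x:x+w,::-1],(400,300),interpolation=cv2.INTER_CUBIC)
o=np.vstack([np.hstack([z(im,235,150,80,60+0),z(im,345,155,80,60)]),np.hstack([z(im2,105,135,100,75),z(im2,205,150,100,75)])])
cv2.imwrite("pics/crop1.png",o)
f=1/1.5625
for n,u,v,h in [("blade c",282,280,.062),("handle end",362,262,.1),("pivot",429,292,.077),("knob",451,320,.124),("tab",413,341,.072),("holder",598,297,.02),("small",535,395,.02),("shaker top",523,254,.072)]:
    print(n,ray(C,u*f,v*f,h).round(3))
# white blobs hold
for n,(x,y,w,h),zz in [("holder",(355,155,60,70),.022)]:
    g=im[y:y+h,x:x+w].min(2)>130; c=max(cv2.findContours(g.astype(np.uint8),0,2)[0],key=cv2.contourArea)
    r=cv2.minAreaRect(c); b=cv2.boxPoints(r)+[x,y]; P=np.array([ray(C,*p,zz) for p in b]); print(P.round(3),np.linalg.norm(P-np.roll(P,1,0),axis=1))
E
```

```text
blade c [0.622 0.352 0.062]
handle end [0.653 0.176 0.1  ]
pivot [0.591 0.034 0.077]
knob [ 0.525 -0.01   0.124]
tab [0.486 0.069 0.072]
holder [ 0.588 -0.345  0.02 ]
small [ 0.371 -0.198  0.02 ]
shaker top [ 0.675 -0.172  0.072]
[[ 0.681 -0.271  0.022]
 [ 0.691 -0.41   0.022]
 [ 0.498 -0.416  0.022]
 [ 0.488 -0.279  0.022]] [0.19310973 0.13925045 0.19350525 0.1370008 ]
```

View pics/crop1.png

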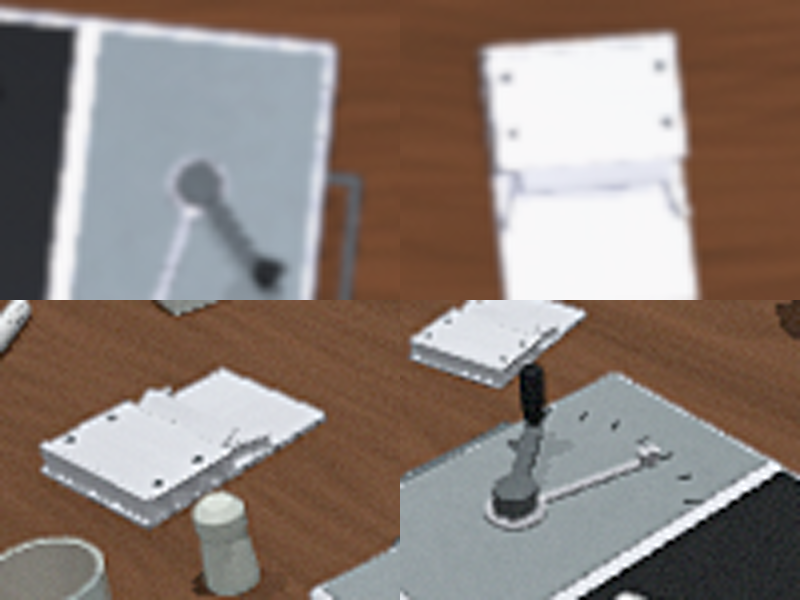

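Crop shows the larger holder (top right, ~190x135 mm measured). Its apron is open towards the robot, the lip is mid-way, and the slot runs to +x. Set hand (thin bright strip, tab at scene ~(650,455) in the crop) is separate from the dark lever with the black knob. Next I'll go above the panel for a close look.

```bash
cat >> h.py <<'E'
def to(x,y,z,yaw):
    """tool-axis shift (mm) and twist (deg) to reach world TCP, tool x at yaw deg"""
    s=bot.read_state(); R=cv2.Rodrigues(np.array(s["tcp_rot"],float))[0]
    y0=np.degrees(np.arctan2(R[1,0],R[0,0])); d=R.T@(np.array([x,y,z])-s["tool_pos"])*1000
    print("shift",d.round(1),"twist",round((y0-yaw+180)%360-180,1),"yaw",y0.round(1),"tilt",np.degrees(np.arccos(-R[2,2])).round(2),"tcp",s["tool_pos"].round(4),"t",s["time"],"w",s["width"])
E
python3 - <<'E'
from h import *
print(bot.get_calibration("wrist")["tool_from_camera"])
to(.55,.03,.28,159.3)
E
```

```text
[[ 8.38224437e-04 -9.48204925e-01 -3.17658176e-01  8.20711130e-02]
 [ 9.99999498e-01  6.20623663e-04  7.86208638e-04  3.94248017e-05]
 [-5.48340722e-04 -3.17658676e-01  9.48204970e-01 -1.42895383e-01]
 [ 0.00000000e+00  0.00000000e+00  0.00000000e+00  1.00000000e+00]]
shift [-504.  -452.2  -49. ] twist 0.0 yaw 159.3 tilt 0.12 tcp [0.238  0.6309 0.2301] t 0.1 w 1.0046774449518294
```

jog_arm:
  motion:
    - [1, -25, -23, -3, 0]
    - [1, -25, -23, -3, 0]
    - [1, -25, -23, -3, 0]
    - [1, -25, -23, -3, 0]
    - [1, -25, -23, -3, 0]
    - [1, -25, -23, -3, 0]
    - [1, -25, -23, -3, 0]
    - [1, -25, -23, -3, 0]
    - [1, -25, -23, -3, 0]
    - [1, -25, -23, -3, 0]
  force: 60

```text
time: 0.93
tool_pos: [0.3911, 0.3264, 0.261]
tcp_rot: [-0.563, -3.09, 0.001]
wrist_force: [0.6, -0.9, -0.4]
width: 0.998
grip_force: 0.0
```

jog_arm:
  motion:
    - [1, -25, -23, -3, 0]
    - [1, -25, -23, -3, 0]
    - [1, -25, -23, -3, 0]
    - [1, -25, -23, -3, 0]
    - [1, -25, -23, -3, 0]
    - [1, -25, -23, -3, 0]
    - [1, -25, -23, -3, 0]
    - [1, -25, -23, -3, 0]
    - [1, -25, -23, -3, 0]
    - [1, -15, -13, 0, 0]

```text
time: 1.77
tool_pos: [0.539, 0.0344, 0.2885]
tcp_rot: [0.566, 3.089, -0.002]
wrist_force: [0.4, 1.1, 0.4]
width: 1.0
grip_force: 0.0
```

```bash
python3 - <<'E'
from h import *
to(.55,.03,.28,159.3)
C,im,d=grab("wrist","w1")
for p in [(.591,.034,.077),(.525,-.01,.124),(.486,.069,.072)]: print(proj(C,p).round(0))
E
```

```text
shift [-11.9  -0.2   8.5] twist -0.1 yaw 159.2 tilt 0.09 tcp [0.539  0.0344 0.2885] t 1.7667 w 0.9995641124239578
[269. 195.]
[208. 169.]
[266. 100.]
```

View pics/w1.png

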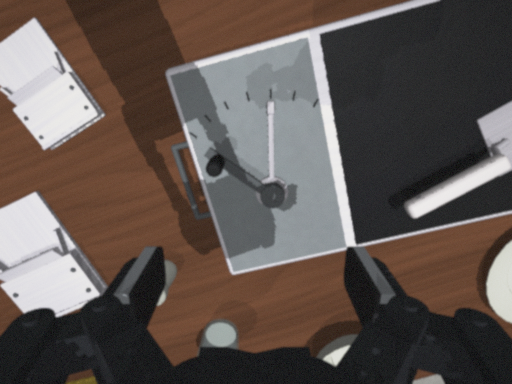

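Wrist view: pivot hub at (272,194), tab at (270,106), knob at (215,165), and the bright hand runs along u≈271.

```bash
python3 - <<'E'
from h import *
C,im,d=load("w1")
g=im.min(2)[95:185,255:285]
print(im.min(2)[100:190:8,260:284])
for n,p,z in [("pivot",(272,193),.077),("tab",(270.5,106),.072),("knobtop",(215,159),.124)]: print(n,ray(C,*p,z))
k=(im.max(2)<35); k[:,:195]=0;k[:,235:]=0;k[:145]=0;k[185:]=0
ys,xs=np.nonzero(k); print(xs.min(),xs.max(),ys.min(),ys.max(),xs.mean(),ys.mean(),np.median(d[k]))
print("knob c",ray(C,xs.mean(),ys.mean(),.105))
# hand strip
pts=[]
for v in range(112,176,2):
    r=im.min(2)[v,255:285].astype(float); r=np.clip(r-np.median(r)-25,0,None)
    if r.sum()>0: pts.append(ray(C,255+(r*np.arange(30)).sum()/r.sum(),v,.064)[:2])
pts=np.array(pts); vx,vy,x0,y0=cv2.fitLine(pts.astype(np.float32),2,0,.01,.01).ravel(); print(len(pts),"hand dir",np.degrees(np.arctan2(vy,vx)),x0,y0)
E
```

```text
[[133 129 133 133 131 128 130 125 129 130 127 132 131 133 136 142 147 147
  146 143 138 135 131 136]
 [136 138 142 146 142 134 123 156 199 208 212 213 211 196 151 138 141 147
  147 151 150 150 147 147]
 [149 149 150 147 147 143 145 153 183 207 213 205 193 172 154 150 150 147
  150 148 150 149 148 151]
 [148 148 147 147 149 147 145 146 172 201 211 205 190 161 149 149 151 152
  152 151 150 148 150 147]
 [149 147 148 148 149 147 148 151 173 201 207 204 194 178 152 147 148 151
  147 146 147 144 147 147]
 [149 149 148 152 149 148 148 149 167 198 211 205 191 171 147 145 148 147
  147 148 149 149 151 150]
 [151 149 148 149 147 147 144 144 160 196 207 204 200 184 155 148 151 150
  147 148 148 149 149 149]
 [148 148 149 145 148 144 146 149 165 193 205 206 197 181 153 147 148 148
  145 148 148 149 148 150]
 [150 149 147 149 146 145 146 153 161 181 200 201 197 187 162 151 147 148
  147 148 147 147 149 148]
 [134 138 141 145 146 147 147 146 151 175 198 205 198 186 157 150 145 144
  144 146 150 144 147 145]
 [110 127 149 163 171 177 181 183 187 181 176 173 172 164 157 147 131 117
  127 141 150 152 144 132]
 [ 67  62  60  58  57  61  64  65  62  66  66  68  65  65  68  62  63  63
   63  57  53  50  66  87]]
pivot [0.58930802 0.03832036 0.077     ]
tab [0.49336709 0.07117078 0.072     ]
knobtop [5.17857299e-01 2.80486984e-04 1.24000000e-01]
209 223 155 169 217.88073394495413 160.43119266055047 0.32671094
knob c [ 0.52384188 -0.00137475  0.105     ]
32 hand dir -18.83235 0.53455776 0.05694971
```

```bash
python3 - <<'E'
from h import *
to(.521,.001,.089,183)
E
```

```text
shift [  7.1 -35.7 199.2] twist -23.9 yaw 159.1 tilt 0.19 tcp [0.54   0.0325 0.2881] t 1.8167 w 1.00214861696303
```

jog_arm:
  motion:
    - [1, 3.5, -18, 10, 0]
    - [1, 3.5, -18, 20, 0]
    - [1, 0, 0, 25, -6]
    - [1, 0, 0, 25, -6]
    - [1, 0, 0, 25, -6]
    - [1, 0, 0, 25, -6]
    - [1, 0, 0, 25, 0]
    - [1, 0, 0, 25, 0]
    - [1, 0, 0, 19, 0]
    - [1, 0, 0, 0, 0]

```text
time: 2.65
tool_pos: [0.514, 0.0067, 0.0842]
tcp_rot: [0.091, -3.131, -0.001]
wrist_force: [-1.6, -0.1, -1.8]
width: 1.003
grip_force: 0.0
```

```bash
python3 - <<'E'
from h import *
to(.521,.001,.089,183)
E
```

```text
shift [-6.6 -6.1 -4.8] twist 0.3 yaw -176.7 tilt 0.56 tcp [0.514  0.0067 0.0842] t 2.65 w 1.0025573846585103
```

jog_arm:
  motion:
    - [1, -6, -6, -6, 0]
    - [1, 0, 0, 0, 0]
    - [-1, 0, 0, 0, 0]
    - [-1, 0, 0, 0, 0]
    - [-1, 0, 0, 0, 0]
    - [-1, 0, 0, 0, 0]
    - [-1, 0, 0, 0, 0]
    - [-1, 0, 0, 0, 0]
    - [-1, 0, 0, 0, 0]
  force: 40

```text
time: 3.4
tool_pos: [0.5245, 0.0001, 0.0956]
tcp_rot: [0.092, -3.139, 0.002]
wrist_force: [-3.2, -3.5, 4.9]
width: 0.194
grip_force: 39.1
```

```bash
python3 - <<'E'
from h import *
to(.521,.001,.089,183)
to(.5155,.0636,.089,183); print(bot.read_state()["wrist_force"])
E
```

```text
shift [3.4 1.1 6.6] twist 0.3 yaw -176.7 tilt 0.08 tcp [5.245e-01 1.000e-04 9.560e-02] t 3.4 w 0.19409644137946414
shift [ 5.2 64.   6.5] twist 0.3 yaw -176.7 tilt 0.08 tcp [5.245e-01 1.000e-04 9.560e-02] t 3.4 w 0.19409644137946414
[-3.23632641 -3.46761893  4.94948911]
```

jog_arm:
  motion:
    - [-1, 3, 7.5, 0, 0]
    - [-1, 2, 7.5, 0, 0]
    - [-1, 1.5, 8, 0, 0]
    - [-1, 0.5, 8, 0, 0]
    - [-1, 0, 8, 0, 0]
    - [-1, -1, 8, 0, 0]
    - [-1, -2, 8, 0, 0]
    - [-1, -2.5, 7.5, 0, 0]
    - [-1, 0, 0, 0, 0]
    - [-1, 0, 0, 0, 0]

```text
time: 4.23
tool_pos: [0.5196, 0.0631, 0.0953]
tcp_rot: [0.091, -3.14, -0.0]
wrist_force: [-1.8, -1.8, 3.4]
width: 0.188
grip_force: 40.4
```

```bash
python3 - <<'E'
from h import *
to(.5155,.0636,.089,183); print(bot.read_state()["wrist_force"])
E
```

```text
shift [4.1 0.7 6.3] twist 0.3 yaw -176.7 tilt 0.03 tcp [0.5196 0.0631 0.0953] t 4.2333 w 0.18843326597215243
[-1.83558207 -1.77237985  3.39188433]
```

jog_arm:
  motion:
    - [0, 0, 0, 0, 0]
    - [0, 0, 0, 0, 0]
    - [0, 0, 0, 0, 0]
    - [0, 0, 0, 0, 0]
    - [0, 0, 0, -20, 0]
    - [0, 0, 0, -30, 0]
    - [0, 0, 0, -30, 0]
    - [0, 0, 0, -30, 0]
    - [0, 0, 0, -10, 0]
    - [0, 0, 0, 0, 0]

```text
time: 5.07
tool_pos: [0.5225, 0.0633, 0.2192]
tcp_rot: [-0.091, 3.133, 0.001]
wrist_force: [-0.4, -0.2, 0.0]
width: 0.499
grip_force: 0.0
```

```bash
cat > lev.py <<'E'
from h import *
import sys
C,im,d=grab("wrist",sys.argv[1]); to(.5155,.0636,.089,183)
pv=np.array([.5893,.0383]); 
for p in [(*pv,.077),(.4918,.0717,.072),(.5155,.0636,.105)]: print(proj(C,p).round(1))
u,v=proj(C,(.53,.058,.08)).astype(int); x0,y0=max(u-90,0),max(v-90,0)
cv2.imwrite("pics/%sc.png"%sys.argv[1],cv2.resize(im[y0:y0+180,x0:x0+200,::-1],None,fx=3,fy=3,interpolation=cv2.INTER_CUBIC)); print(x0,y0)
E
python3 lev.py w2
```

```text
shift [  5.8   0.8 127.6] twist 0.3 yaw -176.7 tilt 0.2 tcp [0.5209 0.0631 0.2166] t 5.1167 w 0.5008420877481591
[225.4 233.2]
[264.8 138.7]
[254.7 172.7]
157 89
```

View pics/w2c.png

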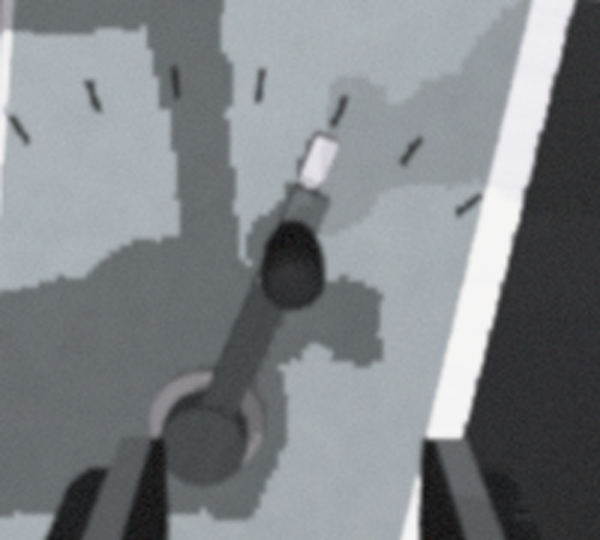

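Crop: the lever lies over the hand, its free end at (306,205) and the tab at (318,161), in line by eye. I'll check it numerically.

```bash
python3 - <<'E'
from h import *
C,im,d=load("w2")
R=lambda u,v,z:ray(C,157+u/3,89+v/3,z)[:2]
g=im.max(2).astype(int)
for v in (155,157,159,161,163): print(v, g[v,245:280])
for v in (192,196,200,204,208,212): print(v, g[v,222:262])
hub=R(205,443,.082); tab=R(319,160,.072)
a=lambda p,q:np.degrees(np.arctan2(q[1]-p[1],q[0]-p[0]))
print("hub",hub,"tab",tab,a(hub,tab), "dist",np.linalg.norm(tab-hub))
for z in (.074,.08): e=R(306,205,z); m=R(240,370,z); print(z,e,m,a(m,e))
print("depth hub/bar z:",[ (C[2]+C[1]@(np.linalg.inv(C[0])@[u,v,1]*d[v,u])).round(4) for u,v in [(225,237),(259,158),(240,205),(263,142)]])
E
```

```text
155 [177 177 176 176 168 155 139 109  95 109 117 120 122 122 120 116 106 104
 102  98  98 113 145 156 157 156 158 156 157 158 159 156 157 157 157]
157 [179 177 173 158 130 112 104 101 108 114 117 116 114 114 113 112 110 107
 107 107 110 121 146 155 155 158 159 157 156 159 158 158 157 157 160]
159 [174 157 130 121 111 101  97 100 111 112 112 106 107 107 104 103 105 108
 107 110 123 143 154 157 156 158 158 155 158 157 159 157 157 159 160]
161 [119 120 111 109 103  91  91 103 102  97 100 100 100 102 101 105 107 107
 112 124 143 154 157 157 160 159 159 157 156 157 156 155 162 166 172]
163 [110 113 109 105  91  63  48  49  45  41  46  48  57  71  89 102 108 106
 117 140 151 157 159 159 156 155 157 157 163 166 166 168 170 179 181]
192 [111 107 112 114 110 113 111 108 112 108 110 109 109 108 101  85  76  74
  74  76  76  78  75  77  74  77  74  73  69  74  77  79  86  86  89  94
 103 104 108 107]
196 [109 109 112 109 109 110 110 110 113 114 110 107 101  85  73  75  77  74
  77  76  78  76  76  74  79  78  72  78  89  98 109 110 113 110 111 113
 111 110 111 111]
200 [114 109 108 110 111 113 
[... 334 characters left out ...]
0 110  98  85  73  75  76  78  74  74  79  77  73
  78  78  80  82  87  97 100 106 107 109 111 111 109 121 140 137 126 143
 167 173 177 174]
212 [105 104 105 104 103  97  78  73  73  71  75  77  78  73  73  74  79  78
  76  75  84  93 102 106 109 110 113 123 144 160 174 174 176 177 176 176
 176 176 175 177]
hub [0.59054649 0.03870995] tab [0.4952604  0.07055821] 161.51839688863507 dist 0.10046765761470489
0.074 [0.50933798 0.0673753 ] [0.56692485 0.049003  ] 162.30542721793
0.08 [0.50788079 0.06719307] [0.56426586 0.04920419] 162.30542721793003
depth hub/bar z: [array([0.5901, 0.0385, 0.0836]), array([0.5084, 0.0672, 0.0805]), array([0.5562, 0.0518, 0.0803]), array([0.4948, 0.0702, 0.0727])]
```

Lever at about 161–162° against the hand's 161.2°, and the tab is within 1 mm of its line, so that part is done. Next, the spatula.

```bash
python3 - <<'E'
from h import *
to(.637,.268,.24,100)
E
```

```text
shift [-127.9  197.8  -22.9] twist 83.3 yaw -176.7 tilt 0.2 tcp [0.5209 0.0631 0.2166] t 5.1167 w 0.5008420877481591
```

jog_arm:
  motion:
    - [1, -16, 25, -3, 0]
    - [1, -16, 25, -3, 0]
    - [1, -16, 25, -3, 0]
    - [1, -16, 25, -3, 0]
    - [1, -16, 25, -3, 0]
    - [1, -16, 25, -3, 0]
    - [1, -16, 25, -3, 0]
    - [1, -16, 25, -3, 0]
    - [1, 0, 0, 0, 7]
    - [1, 0, 0, 0, 7]

```text
time: 5.95
tool_pos: [0.6352, 0.2715, 0.2351]
tcp_rot: [-0.297, -3.123, 0.003]
wrist_force: [-0.1, -0.7, -0.5]
width: 1.004
grip_force: 0.0
```

jog_arm:
  motion:
    - [1, 0, 0, 0, 7]
    - [1, 0, 0, 0, 7]
    - [1, 0, 0, 0, 7]
    - [1, 0, 0, 0, 7]
    - [1, 0, 0, 0, 7]
    - [1, 0, 0, 0, 7]
    - [1, 0, 0, 0, 7]
    - [1, 0, 0, 0, 7]
    - [1, 0, 0, 0, 7]
    - [1, 0, 0, 0, 6]

```text
time: 6.78
tool_pos: [0.6345, 0.2695, 0.2353]
tcp_rot: [-2.018, -2.404, 0.007]
wrist_force: [0.0, -0.2, -0.5]
width: 0.998
grip_force: 0.0
```

```bash
python3 - <<'E'
from h import *
C,im,d=grab("wrist","w3"); to(.637,.268,.081,100)
for p in [(.622,.352,.062),(.653,.176,.1),(.637,.268,.1)]: print(proj(C,p).round(1))
E
```

```text
shift [ -1.8   2.9 154.4] twist -0.2 yaw 99.8 tilt 0.31 tcp [0.6346 0.2695 0.2354] t 6.8333 w 0.9966785955039008
[257.5  79.7]
[257. 264.]
[257.5 176.6]
```

View pics/w3.png

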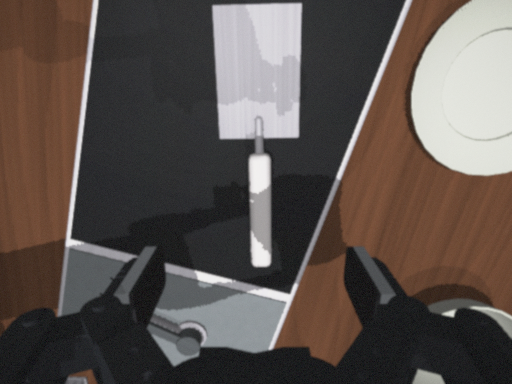

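Wrist view: spatula blade corners (213,5), (302,4), (299,138), (220,139); handle from (259,154) to (261,266), nearly along the tool's x.

```bash
python3 - <<'E'
from h import *
C,im,d=load("w3")
P=np.array([ray(C,u,v,.063) for u,v in [(213,5),(302,4),(299,138),(220,139)]]); print(P.round(4),np.linalg.norm(P-np.roll(P,-1,0),axis=1).round(4))
P[:,2]=0;c=P.mean(0); f=P[:2].mean(0)-P[2:].mean(0)
print("blade",c,np.degrees(np.arctan2(f[1],f[0])))
a,b=ray(C,259.5,154,.108),ray(C,261,266,.108); h=a-b; print("handle",a,b,np.linalg.norm(h),np.degrees(np.arctan2(h[1],h[0])))
g=a+(b-a)/np.linalg.norm(h)*.017; print("grip",g, c-f/np.linalg.norm(f)*.085)
th=np.degrees(np.arctan2(h[1],h[0]))
to(g[0],g[1],.081,th)
E
```

```text
[[0.5719 0.407  0.063 ]
 [0.6496 0.4215 0.063 ]
 [0.6732 0.3044 0.063 ]
 [0.5948 0.2895 0.063 ]] [0.0791 0.1194 0.0798 0.1198]
blade [0.62235474 0.35560923 0.        ] 101.19135433489377
handle [0.63454632 0.29110818 0.108     ] [0.6564239  0.17952764 0.108     ] 0.11370509059521001 101.09325157752744
grip [0.63781722 0.27442582 0.108     ] [0.63885208 0.27222555 0.        ]
shift [  4.4   4.8 154.3] twist -1.3 yaw 99.8 tilt 0.31 tcp [0.6346 0.2695 0.2354] t 6.8333 w 0.9966785955039008
```

jog_arm:
  motion:
    - [1, 3, 5, 20, -1.3]
    - [1, 0, 0, 30, 0]
    - [1, 0, 0, 35, 0]
    - [1, 0, 0, 35, 0]
    - [1, 0, 0, 25, 0]
    - [1, 0, 0, 9, 0]
    - [1, 0, 0, 0, 0]

```text
time: 7.42
tool_pos: [0.6364, 0.2724, 0.0792]
tcp_rot: [-1.98, -2.433, 0.014]
wrist_force: [0.3, -0.1, -1.1]
width: 1.002
grip_force: 0.0
```

```bash
python3 - <<'E'
from h import *
to(.638,.2735,.081,101.1)
E
```

```text
shift [ 0.8  1.8 -1.8] twist 0.6 yaw 101.7 tilt 0.58 tcp [0.6364 0.2724 0.0792] t 7.4167 w 1.0018898380419927
```

Close firmly, then lift a little.

jog_arm:
  motion:
    - [1, 1, 2, -2, -0.6]
    - [-1, 0, 0, 0, 0]
    - [-1, 0, 0, 0, 0]
    - [-1, 0, 0, 0, 0]
    - [-1, 0, 0, 0, 0]
    - [-1, 0, 0, 0, 0]
    - [-1, 0, 0, 0, 0]
    - [-1, 0, 0, 0, 0]
    - [-1, 0, 0, 0, 0]
  force: 110

```text
time: 8.17
tool_pos: [0.6424, 0.2755, 0.0887]
tcp_rot: [1.972, 2.445, 0.001]
wrist_force: [-1.4, 0.6, 5.6]
width: 0.203
grip_force: 107.0
```

jog_arm:
  motion:
    - [-1, 0, 0, -4, 0]
    - [-1, 0, 0, -8, 0]
    - [-1, 0, 0, -15, 0]
    - [-1, 0, 0, -20, 0]
    - [-1, 0, 0, -25, 0]
    - [-1, 0, 0, -25, 0]
    - [-1, 0, 0, -20, 0]
    - [-1, 0, 0, -10, 0]
    - [-1, 0, 0, 0, 0]

```text
time: 8.92
tool_pos: [0.6442, 0.2761, 0.2191]
tcp_rot: [1.97, 2.442, 0.01]
wrist_force: [0.6, -0.4, -2.0]
width: 0.209
grip_force: 107.3
```

```bash
python3 - <<'E'
from h import *
C,im,d=grab("wrist","w4"); to(.48,-.348,.22,2)
s=bot.read_state();R=cv2.Rodrigues(s["tcp_rot"])[0]
# blade points in tool frame from depth
for u,v in [(225,30),(257,30),(290,30),(230,100),(285,100),(260,200),(260,250)]:
    if d[v,u]>0:
        p=C[2]+C[1]@(np.linalg.inv(C[0])@[u,v,1]*d[v,u]); print((u,v),p.round(4),(R.T@(p-s["tool_pos"])*1000).round(1),im[v,u])
print(s["wrist_force"],s["grip_force"])
E
```

```text
shift [-575.  -291.5   -4.9] twist 100.2 yaw 102.2 tilt 0.22 tcp [0.6431 0.2757 0.2165] t 8.9667 w 0.20539777135679962
(225, 30) [0.6076 0.3765 0.1918] [106.  -13.5  24.7] [183 179 186]
(257, 30) [0.623  0.3798 0.192 ] [106.    2.3  24.6] [182 180 186]
(290, 30) [0.6387 0.383  0.1935] [105.9  18.3  23.2] [205 204 211]
(230, 100) [0.6164 0.3445 0.1936] [ 72.9 -11.7  22.9] [188 184 191]
(285, 100) [0.6444 0.3505 0.1934] [72.9 17.  23.3] [203 201 209]
(260, 200) [0.642  0.2995 0.21  ] [23.6  3.9  6.5] [ 95  95 100]
(260, 250) [0.6441 0.2867 0.2384] [ 10.6   3.4 -21.9] [129 128 127]
[ 0.65211726  0.73720181 -1.861893  ] 107.25144624710083
```

View pics/w4.png

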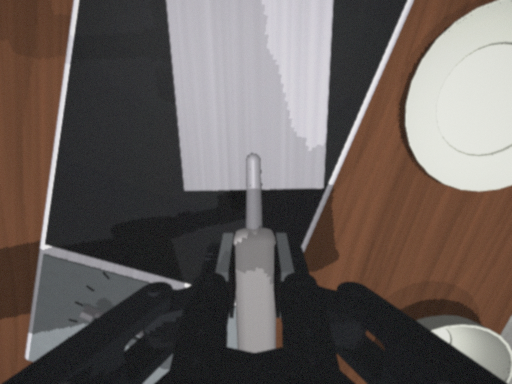

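Spatula held level: blade top ~23–24 mm below the TCP and flat, handle centred between the pads. Next I'll turn it and hover beside the holder, which should then show right of the blade.

jog_arm:
  motion:
    - [-1, 0, 0, -2, 4]
    - [-1, 0, 0, 0, 7]
    - [-1, 0, 0, 0, 7]
    - [-1, 0, 0, 0, 7]
    - [-1, 0, 0, 0, 7]
    - [-1, 0, 0, 0, 7]
    - [-1, 0, 0, 0, 7]
    - [-1, 0, 0, 0, 7]
    - [-1, 0, 0, 0, 7]
    - [-1, 0, 0, 0, 7]

```text
time: 9.8
tool_pos: [0.6407, 0.2748, 0.2132]
tcp_rot: [2.997, 0.941, -0.008]
wrist_force: [-0.9, 0.2, -2.4]
width: 0.211
grip_force: 107.3
```

jog_arm:
  motion:
    - [-1, 0, 0, 0, 7]
    - [-1, 0, 0, 0, 7]
    - [-1, 0, 0, 0, 7]
    - [-1, 0, 0, 0, 7]
    - [-1, 0, 0, 0, 5]
    - [-1, -5, 15, 0, 0]
    - [-1, -9, 30, 0, 0]
    - [-1, -9, 34, 0, 0]
    - [-1, -9, 35, 0, 0]
    - [-1, -9, 35, 0, 0]

```text
time: 10.63
tool_pos: [0.6047, 0.1227, 0.214]
tcp_rot: [3.14, 0.066, -0.006]
wrist_force: [0.1, -0.4, -1.1]
width: 0.208
grip_force: 107.4
```

jog_arm:
  motion:
    - [-1, -9, 35, 0, 0]
    - [-1, -9, 35, 0, 0]
    - [-1, -9, 35, 0, 0]
    - [-1, -9, 35, 0, 0]
    - [-1, -9, 35, 0, 0]
    - [-1, -9, 35, 0, 0]
    - [-1, -9, 35, 0, 0]
    - [-1, -9, 35, 0, 0]
    - [-1, -9, 33, 0, 0]
    - [-1, -9, 25, 0, 0]

```text
time: 11.47
tool_pos: [0.5276, -0.219, 0.2146]
tcp_rot: [-3.141, -0.062, 0.005]
wrist_force: [0.3, 0.0, -1.7]
width: 0.203
grip_force: 107.3
```

```bash
python3 - <<'E'
from h import *
C,im,d=grab("wrist","w5"); to(.395,-.351,.22,2)
print(bot.read_state()["wrist_force"])
E
```

```text
shift [-136.1  123.1   -4.4] twist 0.2 yaw 2.2 tilt 0.32 tcp [ 0.5263 -0.2229  0.2145] t 11.5167 w 0.20397662691536353
[-0.7978132  -3.23956781 -1.76632636]
```

View pics/w5.png

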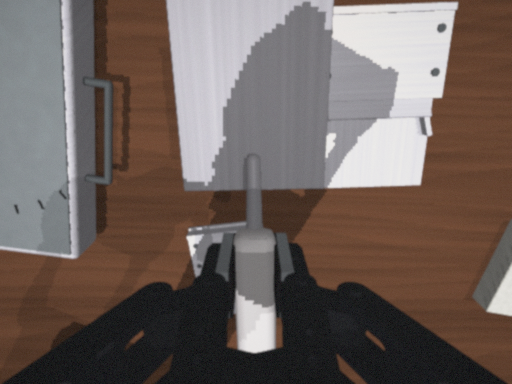

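Wrist view: holder right of the blade. Back-right roof corner is at (456,4), back edge runs to (333,11), roof side continues to (442,97), and the apron's front-right corner is at (421,185). Blade rear corners are at (184,190) and (326,188).

```bash
python3 - <<'E'
from h import *
C,im,d=load("w5"); s=bot.read_state();R=cv2.Rodrigues(s["tcp_rot"])[0]
br=ray(C,456,4,.024); rf=ray(C,442,97,.024); af=ray(C,421,185.5,.006); bl=ray(C,335,11.5,.024); al=ray(C,330,187.5,.006)
A=lambda p,q:np.degrees(np.arctan2(q[1]-p[1],q[0]-p[0]))
print(br,rf,af,"len",np.linalg.norm((br-af)[:2]),"angs",A(rf,br),A(af,br),A(br,bl)-90,A(af,al)-90)
for th in (np.radians(2.2),):
    ex=np.array([np.cos(th),np.sin(th)]); ey=np.array([-ex[1],ex[0]])
    for nm,p,l in [("br",br,(.095,-.065)),("af",af,(-.095,-.065))]: print(nm,"origin",p[:2]-ex*l[0]-ey*l[1])
# blade in tool
for u,v in [(168,5),(333,5),(184,190),(326,188)]:
    p=ray(C,u,v,s["tool_pos"][2]-.0235); print((R.T@(p-s["tool_pos"])*1000).round(1))
for u,v in [(380,60),(380,170),(200,20),(250,20),(300,20),(200,120),(300,120),(200,180),(310,180)]:
    p=C[2]+C[1]@(np.linalg.inv(C[0])@[u,v,1]*d[v,u]); print((u,v),p.round(4),(R.T@(p-s["tool_pos"])*1000).round(1))
E
```

```text
[ 0.68499588 -0.40200437  0.024     ] [ 0.60106435 -0.40834757  0.024     ] [ 0.4996653  -0.41728991  0.006     ] len 0.18595986292970665 angs 4.321961426645926 4.714919532045542 5.482318639177038 3.661867737834015
br origin [ 0.5875707  -0.34069913]
af origin [ 0.59210007 -0.34869098]
[116.6 -44.9  22.8]
[116.8  32.5  23.1]
[ 24.7 -43.7  23.2]
[26.1 36.1 23.5]
(380, 60) [ 0.6335 -0.3387  0.0247] [103.6 119.1 189.8]
(380, 170) [ 0.5163 -0.3661  0.0049] [-14.4 142.  210.1]
(200, 20) [ 0.6357 -0.1883  0.1889] [110.7 -30.5  25. ]
(250, 20) [ 0.6368 -0.2123  0.188 ] [110.9  -6.5  26. ]
(300, 20) [ 0.6379 -0.2366  0.1873] [111.1  17.8  26.7]
(200, 120) [ 0.5882 -0.1876  0.189 ] [ 63.3 -33.   25.1]
(300, 120) [ 0.5904 -0.2404  0.1896] [63.5 19.9 24.7]
(200, 180) [ 0.5549 -0.1871  0.1892] [ 30.  -34.7  25.1]
(310, 180) [ 0.5573 -0.249   0.1888] [30.1 27.3 25.6]
```

```bash
python3 - <<'E'
from h import *
to(.3927,-.363,.06,3)
E
```

```text
shift [-138.1  134.5  155.6] twist -0.8 yaw 2.2 tilt 0.32 tcp [ 0.5263 -0.2229  0.2145] t 11.5167 w 0.20397662691536353
```

jog_arm:
  motion:
    - [-1, -15, 15, 0, 0]
    - [-1, -25, 24, 0, 0]
    - [-1, -25, 24, 0, 0]
    - [-1, -25, 24, 0, 0]
    - [-1, -25, 24, 0, 0]
    - [-1, -23, 23, 0, -0.8]
    - [-1, 0, 0, 30, 0]
    - [-1, 0, 0, 35, 0]
    - [-1, 0, 0, 35, 0]
    - [-1, 0, 0, 25, 0]

```text
time: 12.35
tool_pos: [0.3942, -0.3539, 0.0871]
tcp_rot: [-3.137, -0.084, 0.006]
wrist_force: [-0.9, -0.4, -3.1]
width: 0.209
grip_force: 107.6
```

jog_arm:
  motion:
    - [-1, 0, 0, 10, 0]
    - [-1, 0, 0, 5, 0]
    - [-1, 0, 0, 0, 0]
    - [-1, 0, 0, 0, 0]

```text
time: 12.68
tool_pos: [0.3982, -0.3564, 0.0775]
tcp_rot: [3.139, 0.084, 0.002]
wrist_force: [0.3, -0.6, -2.1]
width: 0.205
grip_force: 107.6
```

```bash
python3 - <<'E'
from h import *
C,im,d=grab("scene","s1"); to(.3927,-.363,.038,3); s=bot.read_state(); print(s["wrist_force"])
C2,im2,d2=grab("wrist","w6")
cv2.imwrite("pics/v6.png",np.hstack([cv2.resize(im[120:210,90:210,::-1],(400,300),interpolation=cv2.INTER_CUBIC),cv2.resize(im2[:,:,::-1],(400,300))]))
E
```

```text
shift [-6.4  5.8 40.1] twist 0.1 yaw 3.1 tilt 0.19 tcp [ 0.3987 -0.3568  0.0781] t 12.7333 w 0.2077261931731951
[ 0.43758304  0.278228   -2.53582533]
```

View pics/v6.png

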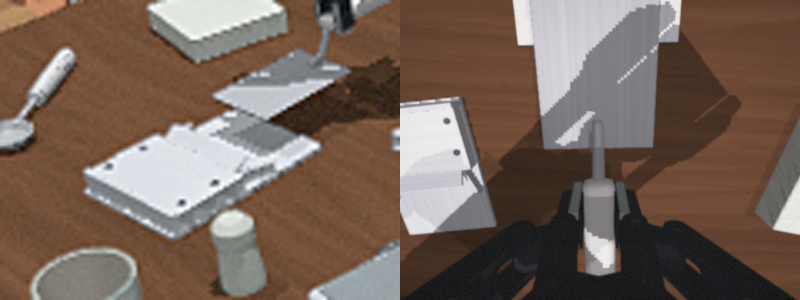

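Scene crop: blade hovers above the apron, shaker still standing. Wrist crop: the apron's front corners show on both sides of the blade, at full-frame ~(150,58) and ~(360,54). I'll use them to align.

```bash
python3 - <<'E'
from h import *
C,im,d=load("w6"); s=bot.read_state();R=cv2.Rodrigues(s["tcp_rot"])[0]
g=cv2.cvtColor(im,cv2.COLOR_RGB2HSV)
for v in (20,40,50): 
    w=(g[v,:,1]<50)&(g[v,:,2]>130); x=np.nonzero(w)[0]; print(v,x.min(),x.max(),[int(a) for a in x[1:][np.diff(x)>1]][:12])
for c in (155,350):
    w=(g[:80,c,1]<50)&(g[:80,c,2]>100); print(c,np.nonzero(w)[0].max())
a,b=ray(C,150,58,.006),ray(C,360,54,.006); m=(a+b)/2; print(a,b,np.linalg.norm(a-b),"yaw",np.degrees(np.arctan2(*(a-b)[[1,0]]))-90)
for th in (3,4.5): print(m[:2]+.095*np.array([np.cos(np.radians(th)),np.sin(np.radians(th))]))
for u,v in [(172,20),(338,20),(185,190),(326,189)]:
    p=ray(C,u,v,s["tool_pos"][2]-.0245); print((R.T@(p-s["tool_pos"])*1000).round(1))
for v in (20,100,180): 
    e=cv2.GaussianBlur(im[v].astype(np.float32).mean(1)[None],(3,1),0)[0]; dd=np.gradient(e); print(v,150+dd[150:200].argmax(),dd[150:200].max().round(),300+dd[300:350].argmin(),dd[300:350].min().round())
E
```

```text
20 146 358 [292, 312, 314, 323, 329, 331]
40 149 356 [282, 287, 293, 308, 311, 316, 325, 328, 330]
50 150 355 [263, 265, 270, 278, 281, 284, 291, 309, 314, 324, 330]
155 58
350 53
[ 0.49048436 -0.28513894  0.006     ] [ 0.50011329 -0.41854351  0.006     ] 0.13375161727897597 yaw 4.128359856448384
[ 0.59016863 -0.34686931]
[ 0.59000597 -0.34438761]
[108.8 -39.9  24.7]
[108.9  39.6  24.9]
[ 22.7 -39.6  24.4]
[23.3 40.1 24.7]
20 170 3.0 339 -2.0
100 175 40.0 328 -22.0
180 198 25.0 324 -21.0
```

jog_arm:
  motion:
    - [-1, 0, 3.5, 10, -0.5]
    - [-1, 0, 0, 15, 0]
    - [-1, 0, 0, 10, 0]
    - [-1, 0, 0, 4, 0]
    - [-1, 0, 0, 0, 0]
    - [-1, 0, 0, 0, 0]

```text
time: 13.28
tool_pos: [0.3976, -0.3592, 0.0371]
tcp_rot: [-3.14, -0.097, 0.0]
wrist_force: [0.1, -0.3, -2.8]
width: 0.202
grip_force: 107.7
```

```bash
python3 - <<'E'
from h import *
to(.3987,-.3603,.037,3.5); print(bot.read_state()["wrist_force"])
E
```

```text
shift [1.  1.2 0.1] twist 0.0 yaw 3.5 tilt 0.02 tcp [ 0.3976 -0.3592  0.0371] t 13.2833 w 0.20233452430502208
[ 0.1238307  -0.28423296 -2.76659411]
```

Slide in slowly to the mouth and watch the forces.

jog_arm:
  motion:
    - [-1, 8, 1, 0, 0]
    - [-1, 10, 0, 0, 0]
    - [-1, 10, 0, 0, 0]
    - [-1, 10, 0, 0, 0]
    - [-1, 10, 0, 0, 0]
    - [-1, 10, 0, 0, 0]
    - [-1, 10, 0, 0, 0]
    - [-1, 7, 0, 0, 0]
    - [-1, 0, 0, 0, 0]

```text
time: 14.03
tool_pos: [0.4746, -0.3556, 0.0375]
tcp_rot: [3.139, 0.098, 0.002]
wrist_force: [0.5, 0.2, -1.4]
width: 0.206
grip_force: 107.6
```

```bash
python3 - <<'E'
from h import *
to(.5302,-.351,.035,3.5); print(bot.read_state()["wrist_force"],bot.read_state()["torque"])
E
```

```text
shift [55.8 -1.1  2.6] twist 0.1 yaw 3.6 tilt 0.08 tcp [ 0.4746 -0.3556  0.0375] t 14.0333 w 0.20611701664124416
[ 0.51476665  0.15511023 -1.38890456] [0.00423811 0.10612147 0.02851645]
```

jog_arm:
  motion:
    - [-1, 8, -0.5, 0, 0]
    - [-1, 8, 0, 0, 0]
    - [-1, 8, 0, 0, 0]
    - [-1, 8, 0, 0, 0]
    - [-1, 8, 0, 0, 0]
    - [-1, 6, 0, 0, 0]
    - [-1, 3, 0, 0, 0]
    - [-1, 0, 0, 0, 0]

```text
time: 14.7
tool_pos: [0.5223, -0.352, 0.0374]
tcp_rot: [3.14, 0.098, 0.001]
wrist_force: [-0.1, -0.6, -1.8]
width: 0.209
grip_force: 107.6
```

jog_arm:
  motion:
    - [-1, 2, 0, 0, 0]
    - [-1, 2, 0, 0, 0]
    - [-1, 1, 0, 0, 0]
    - [-1, 0, 0, 0, 0]

```text
time: 15.03
tool_pos: [0.5265, -0.3518, 0.0373]
tcp_rot: [3.14, 0.096, 0.0]
wrist_force: [0.3, -1.2, -2.3]
width: 0.205
grip_force: 107.6
```

jog_arm:
  motion:
    - [-1, 1.5, 0, 1, 0]
    - [-1, 1.5, 0, 1, 0]
    - [-1, 0, 0, 0, 0]

```text
time: 15.28
tool_pos: [0.5296, -0.3516, 0.0351]
tcp_rot: [-3.14, -0.096, -0.0]
wrist_force: [0.0, -0.0, -1.0]
width: 0.208
grip_force: 107.7
```

jog_arm:
  motion:
    - [-1, 1.5, 0, 0, 0]
    - [-1, 0, 0, 0, 0]

```text
time: 15.45
tool_pos: [0.5312, -0.3515, 0.0353]
tcp_rot: [3.14, 0.097, 0.0]
wrist_force: [-0.5, 0.2, -2.4]
width: 0.206
grip_force: 107.7
```

jog_arm:
  motion:
    - [-1, 1, 0, 0, 0]
    - [-1, 0, 0, 0, 0]

```text
time: 15.62
tool_pos: [0.5321, -0.3514, 0.0353]
tcp_rot: [3.14, 0.097, 0.0]
wrist_force: [0.5, -0.7, -1.7]
width: 0.203
grip_force: 107.7
```

jog_arm:
  motion:
    - [-1, 1, 0, 0.5, 0]
    - [-1, 0.5, 0, 0.5, 0]
    - [-1, 0, 0, 0, 0]

```text
time: 15.87
tool_pos: [0.533, -0.3514, 0.0347]
tcp_rot: [-3.14, -0.097, 0.002]
wrist_force: [-5.2, 0.7, 3.7]
width: 0.206
grip_force: 108.5
```

jog_arm:
  motion:
    - [-1, 1, 0, 0, 0]
    - [-1, 0, 0, 0, 0]

```text
time: 16.03
tool_pos: [0.5331, -0.3513, 0.0347]
tcp_rot: [-3.14, -0.097, 0.004]
wrist_force: [-7.8, 0.4, 5.7]
width: 0.206
grip_force: 108.8
```

jog_arm:
  motion:
    - [-1, 1, 0, 0, 0]
    - [-1, 0, 0, 0, 0]

```text
time: 16.2
tool_pos: [0.5331, -0.3513, 0.0347]
tcp_rot: [-3.139, -0.097, 0.007]
wrist_force: [-10.6, 0.3, 7.9]
width: 0.207
grip_force: 109.0
```

Back wall reached: force builds while the position holds, at the depth expected. Release.

jog_arm:
  motion:
    - [-1, -0.5, 0, -0.5, 0]
    - [0.3, 0, 0, 0, 0]
    - [0.3, 0, 0, 0, 0]
    - [0.3, 0, 0, 0, 0]
    - [0.3, 0, 0, 0, 0]
    - [0.3, 0, 0, 0, 0]

```text
time: 16.7
tool_pos: [0.5355, -0.3513, 0.0349]
tcp_rot: [3.14, 0.097, 0.001]
wrist_force: [0.3, 0.4, 0.4]
width: 0.647
grip_force: 0.0
```

jog_arm:
  motion:
    - [0.3, 0, 0, -8, 0]
    - [0.3, 0, 0, -15, 0]
    - [0.3, 0, 0, -30, 0]
    - [0.3, 0, 0, -35, 0]
    - [0.3, 0, 0, -35, 0]
    - [0.3, -20, 0, -35, 0]
    - [0.3, -20, 0, -30, 0]
    - [0.3, 0, 0, 0, 0]

```text
time: 17.37
tool_pos: [0.4961, -0.3565, 0.2322]
tcp_rot: [3.131, 0.095, 0.014]
wrist_force: [0.6, -0.8, 0.7]
width: 0.649
grip_force: 0.0
```

```bash
python3 - <<'E'
from h import *
C2,im2,d2=grab("wrist","w7"); to(.5302,-.351,.035,3.5)
C,im,d=grab("scene","s2")
cv2.imwrite("pics/v7.png",np.hstack([cv2.resize(im[90:240,70:270,::-1],(400,300),interpolation=cv2.INTER_CUBIC),cv2.resize(im2[:,:,::-1],(400,300))]))
E
```

```text
shift [ 32.6  -3.9 194.2] twist -0.0 yaw 3.5 tilt 0.57 tcp [ 0.4964 -0.3557  0.229 ] t 17.4167 w 0.6507021101678128
```

View pics/v7.png

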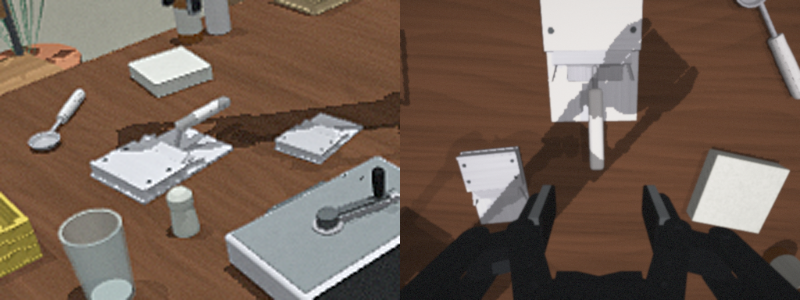

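Views: the spatula sits blade-in in the larger holder, handle up; the shaker stands; the lever lies over the hand. I'll check the depth from the blade's rear edge, which should be 60 mm in from the apron's front edge.

```bash
python3 - <<'E'
from h import *
C,im,d=load("w7"); g=im.mean(2).astype(int)
for u in (215,225,290,): print(u,[(v,int(g[v,u])) for v in range(80,165,3)])
a=ray(C,250,156,.006)
h=ray(C,252.5,214,.05)
O=np.array([.590,-.345]); ex=np.array([np.cos(.075),np.sin(.075)])
for p in (a,h): print(p,(p[:2]-O)@ex,(p[:2]-O)@[-ex[1],ex[0]])
for v in (95,98,101,104,107,110): print(v,(ray(C,250,v,.009)[:2]-a[:2])@ex)
E
```

```text
215 [(80, 216), (83, 172), (86, 199), (89, 196), (92, 198), (95, 195), (98, 191), (101, 196), (104, 214), (107, 233), (110, 230), (113, 231), (116, 232), (119, 232), (122, 232), (125, 231), (128, 231), (131, 181), (134, 152), (137, 147), (140, 148), (143, 149), (146, 147), (149, 148), (152, 146), (155, 105), (158, 50), (161, 54), (164, 46)]
225 [(80, 217), (83, 174), (86, 205), (89, 207), (92, 208), (95, 208), (98, 208), (101, 208), (104, 209), (107, 231), (110, 231), (113, 232), (116, 231), (119, 231), (122, 216), (125, 149), (128, 146), (131, 148), (134, 149), (137, 144), (140, 146), (143, 143), (146, 145), (149, 222), (152, 230), (155, 155), (158, 47), (161, 51), (164, 49)]
290 [(80, 130), (83, 122), (86, 127), (89, 147), (92, 147), (95, 152), (98, 149), (101, 153), (104, 153), (107, 152), (110, 154), (113, 153), (116, 150), (119, 151), (122, 154), (125, 153), (128, 151), (131, 152), (134, 151), (137, 150), (140, 151), (143, 152), (146, 203), (149, 231), (152, 230), (155, 105), (158, 78), (161, 74), (164, 80)]
[ 0.49412239 -0.35326789  0.006     ] -0.09622758860626304 -0.001060564971626091
[ 0.43747624 -0.35952485  0.05      ] -0.15318332630686343 -0.0030554610812004155
95 0.07066193117136185
98 0.06740851530864307
101 0.06413654704338764
104 0.06084586723094919
107 0.05753631490124658
110 0.05420772723251657
```

```bash
python3 - <<'E'
from h import *
C,im,d=load("w7")
cv2.imwrite("pics/w7c.png",cv2.resize(im[50:230,160:340,::-1],(600,600),interpolation=cv2.INTER_CUBIC))
E
```

```text
(no output)
```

View pics/w7c.png

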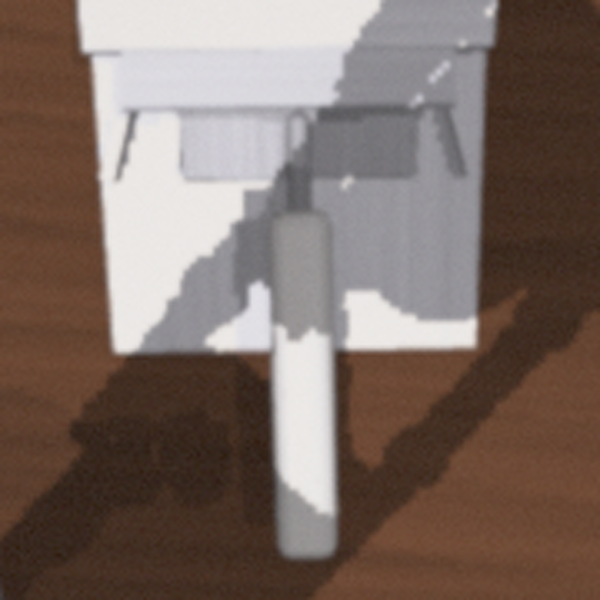

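Crop: the blade's rear edge at row ~178 lies ~61 mm in from the apron's front edge (60 expected), square and on centre, so it is home. Handing in.

```bash
python3 -c "
from workcell import bot
print(bot.finish_job())"
```

```text
the job is handed in; nothing more can be done
None
```

I handed the job in at about 17.5 s: the lever lies over the set hand, pointing at its tab to within about 1.5°, the spatula is fully home in the larger holder, the shaker is untouched, and the gripper is clear of everything.

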